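Index a coral carousel to the inspection camera with its ratchet lever

TASK

Bring the tall branching coral round to the viewing place straight in front of the inspection camera, by working the carousel's ratchet lever with repeated full strokes: each stroke turns the table on by one place only, so count the places and stop when that coral faces the camera. Work it by the lever's upright post without touching the turntable or that coral, and leave the lever sprung back home and let go.

Things in the scene. Friction and masses are not known exactly. Their poses are not given: they have to be found in the camera images.
- turntable: Round grey table with black hub and dividers, 196 mm across on a pinned aluminium flange 234 mm across. Origin on its vertical turning axis, at the work surface's level; x, y turn with it. 12 pockets 30 degrees apart, centres 80 mm from the axis, floors at 48 mm height. A pawl lets it turn counter-clockwise only (seen from above). Five pockets hold corals of one colour, none reaching above 125 mm.
- tall_coral: The tall branching coral: antler shape, 72 mm tall, on a round plug 27 mm across sitting loosely in a pocket. Origin: centre of the plug's underside; z up. It starts two to five places clockwise (seen from above) of the viewing place. The other corals are under 40 mm tall: a short branching one, a dome, a plate and a low crust.
- viewpoint (a point): The viewing place: floor centre of the pocket position right in front of the lens of the inspection camera (black box 56 x 46 x 50 mm on a short mast at the edge of the base board). 80 mm from the turntable's axis; fixed to the base board.
- lever_post (a point): On the axis of the lever's upright round post, 100 mm above the work surface. Dark steel, 18 mm diameter, free to grip or push from 60 to 122 mm (its top) above the work surface. It stands 150 mm from the turntable's axis, across the table from the camera, and moves with the lever. A pawl housing 50 mm high stands just inside it.
- lever (a joint): Lever angle about the turntable's axis (rad): 0 home, grows counter-clockwise seen from above, stop at 0.82. A stroke: swing the post round to about 0.72 (0.65 to 0.80; 110 mm, up to 12 N), then back to 0; a spring returns it. The table moves from about 0.07 on and gains one pocket (30 degrees) a stroke (a stroke under 0.62 falls short); on the return it creeps back up to its pawl.

How it is judged (in metres and radians):
On the way, in this order (a step that is already met when the one before it is completed fails the run):
1. the lever is swung through a stroke (value of joint lever above 0.55 rad).
2. the lever is back home (value of joint lever below 0.12 rad).
3. the lever is swung through another stroke (value of joint lever above 0.55 rad).
At the end, for the whole second after the job is handed in: The tall coral stands upright (within 0.2 rad) in its pocket of the turntable within 15 mm of the viewing place in front of the camera, the lever is back home (under 0.12 rad) and the turntable is at rest (horizontal distance between tall_coral and viewpoint below 0.015 m and angle between tall_coral's own z axis and vertical below 0.2 rad and z of tall_coral in the frame of turntable between 0.04 and 0.056 m and value of joint lever below 0.12 rad and angular speed of turntable below 0.1 rad/s); the robot touches nothing.
It fails at once if the robot touches the turntable (contact force between any of the fingers, the arm and turntable above 1 N).
It fails at once if the robot touches the tall coral (contact force between any of the fingers, the arm and tall_coral above 1 N).
It also fails if it takes over 51 s, if anything falls off the work surface, if the arm or the gripper's body presses on something with over 40 N, if the wrist force passes 120 N, or if a joint passes its speed limit or range.

ROBOT

A 7-joint arm with a two-finger parallel gripper is mounted at the origin on the work surface. World frame = base frame: x ahead of the robot, y to its left, z up, the work surface at z = 0. Lengths are in m, angles in degrees, forces in N, time in s.
With the tool pointing down it reaches from about 0.35 to 0.9 m from the base axis. Payload 8.1 kg.
Tool frame: the origin (TCP) lies midway between the tips of the shut fingers; the grasp point (between the pads) lies 19 mm behind it; z points along the fingers, y is the direction in which the jaws open and shut (so a half turn about z gives the same grasp; the last joint's range is limited). The gripper opens to 85 mm and grips with 20 to 120 N. Pads are 22 mm wide; open, the fingers measure 114 mm over their backs; the gripper's body (76 mm by 85 mm) begins 54 mm behind the grasp point. The pads swing forward as they close: fully open they stand 13 mm farther back than shut.
Start: joints at [-80.936, 24.895, 1.432, 90.138, -0.665, 64.973, -4.303], TCP at [0.161, 0.604, 0.231] pointing down, gripper open.
Joint ranges: [-149.89, 149.89], [-25.12, 119.58], [-72.63, 75.52], [4.76, 147.25], [-75.54, 255.54], [6.69, 114.76], [-157.13, 157.13]. Speed limits (degrees/s): [127.2, 127.2, 172.46, 172.46, 180, 180, 180].

INTERFACE

Orientations are given as [roll, pitch, yaw] about the fixed x, y, z axes, in that order (R = Rz(yaw) Ry(pitch) Rx(roll)).
In Python, from cell import manip, cams gives the robot as it stands.
- The arm moves only by the tool apply_moves, never from a script. Its argument "increments" is a list of rows, each a list of 5 numbers: the opening, from -1 (shut) to 1 (fully open), then the shift along the tool's x, y, z in m, then the turn about the tool's z in degrees. A call has 1 to 12 rows; each row is the pose to reach, as a shift and turn from the pose commanded when the call began, along the tool's axes at that moment; what a row does not reach only later rows make up. A row lasts 1/10 s, in which the tool goes at most 50 mm and 8.59 degrees, less where a joint would pass 70% of its speed; a pose out of reach is approached as far as the arm can. A call with a gripper value outside its range is refused whole. The fingers move at their own pace and stop on an object; "force" is the grip in N (left out, the last holds). Time passes only in rows, so rows that repeat a pose let the fingers close. It gives the time, the measured TCP pose, the force and the opening at its end, in the units of the state.
- manip.get_obs(): the state, without advancing time (a new reading comes with each control period).
- cams.get_image(name): name is "side" or "top" or "wrist"; returns (picture, depth): 420x560x3 uint8, blue, green, red; 420x560 float32, m along the optical axis (not along the pixel's ray), 0 where there is no reading.
- cams.camera_info(name): a dict with "mtx" (3x3 intrinsics, pixels), "dist_coeffs" ([k1, k2, p1, p2, k3] as OpenCV has them; the pictures are not rectified), "world_to_cam" (4x4, takes a point from world to camera coordinates). Camera axes: x right, y down, z forward; pixel columns grow to the right and rows downward; lengths in m; the calibration is good to about 2 mm. A picture is of the moment at which its call begins: read the wrist's pose just before it. camera_info takes no time and is no camera call; for the wrist camera it gives the pose at the moment of the call.
- manip.job_done(): hands the job in, once; it reports no verdict.
The state is a dict: "time_s": time; "qpos": joint angles; "qvel": joint speeds; "joint_torque": joint torques, N m; "eef_pos": TCP position; "tool_rot": TCP orientation; "wrist_force": force on the tool from outside, world axes, zero at the start; "wrist_torque": the same for the moment, N m; "opening": finger opening in m.
Only numpy, scipy, OpenCV 4.12 (cv2) and the standard library are available. Lean on these libraries where they do the work, as an engineer would, in place of code of your own. Each camera call takes 0.05 s, during which the arm holds its last target.

## Working session

There is one attempt and no reset: what is moved stays moved. The work goes in short steps, Python scripts to look and compute and a tool call to move; the robot and the scene stay as the last step left them, time stands still between calls to the robot, and variables do not carry over. Pictures are saved under pics/ and viewed, and the job is handed in when it is done.

Besides the shell and the picture viewer there is one more tool, called after "Call:" as name([rows], argument=value, ...), one row to a line, values as JSON. apply_moves: Moves the arm, as the interface text tells. Its arguments: {"type":"object","properties":{"increments":{"type":"array"},"force":{"type":"number"}},"required":["increments"]}

```bash
ls; mkdir -p pics; python3 - <<'E'
from cell import manip,cams
import cv2,numpy as np
print(manip.get_obs())
for n in ["top","side"]:
    im,d=cams.get_image(n); cv2.imwrite(f"pics/{n}0.png",im); np.save(f"{n}0.npy",d)
    i=cams.camera_info(n); print(n,i)
E
```

```text
pics
{'time_s': 0.0, 'qpos': array([-80.93263258,  24.9372401 ,   1.43132938,  90.19007391,
        -0.66455041,  64.97493966,  -4.30261336]), 'qvel': array([ 0.02235205, -0.03203964,  0.02918103,  0.02765118,  0.06440415,
        0.03830794, -0.02885392]), 'joint_torque': array([ 2.07615267e-04, -6.70488381e+01,  1.02483418e+00, -3.16192210e+01,
        1.54872250e-02,  1.26834313e-02,  1.75887106e-05]), 'eef_pos': array([0.16111814, 0.60333197, 0.23051097]), 'tool_rot': array([-1.79906466e+02,  8.77484812e-03,  1.65049978e+02]), 'wrist_force': array([-0.20122714, -0.42774776, -0.10917571]), 'wrist_torque': array([ 0.02345376,  0.01815238, -0.06279825]), 'opening': 0.08553993103062221}
top {'mtx': array([[382.84274263,   0.        , 275.23555833],
       [  0.        , 382.84274263, 211.17292347],
       [  0.        ,   0.        ,   1.        ]]), 'dist_coeffs': array([-0.0262067,  0.       ,  0.       ,  0.       ,  0.       ]), 'world_to_cam': array([[-0.02763138, -0.99961291,  0.0032459 ,  0.06370226],
       [-0.98500882,  0.02667428, -0.17042918,  0.57311181],
       [ 0.17027663, -0.00790644, -0.98536458,  0.62958587],
       [ 0.        ,  0.        ,  0.        ,  1.        ]])}
side {'mtx': array([[427.98047667,   0.        , 282.05435218],
       [  0.        , 427.98047667, 211.46134254],
       [  0.        ,   0.        ,   1.        ]]), 'dist_coeffs': array([0.0085884, 0.       , 0.       , 0.       , 0.       ]), 'world_to_cam': array([[ 0.98963811, -0.14348216,  0.00541158, -0.53913338],
       [-0.09896778, -0.70894602, -0.69828426,  0.14827991],
       [ 0.10402786,  0.69051315, -0.71580011,  0.6112915 ],
       [ 0.        ,  0.        ,  0.        ,  1.        ]])}
```

View pics/top0.png

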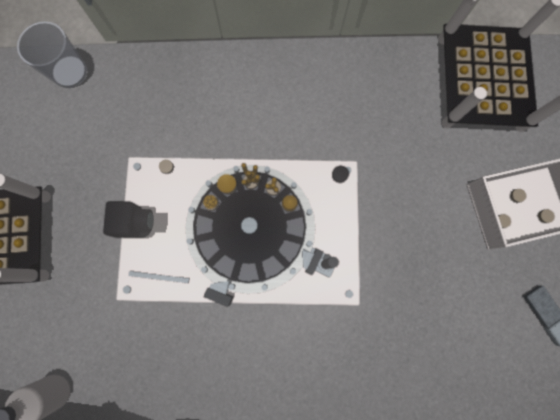

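View pics/side0.png

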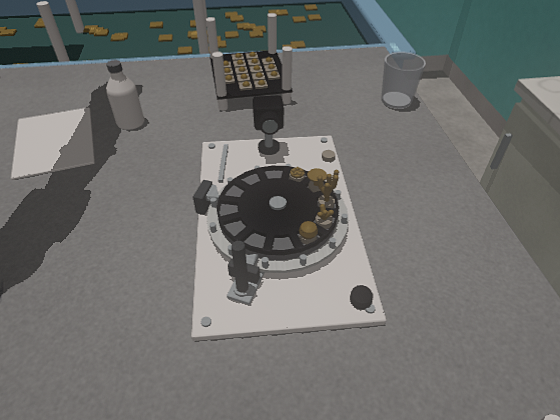

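```bash
cat > h.py <<'E'
from cell import manip,cams
import cv2,numpy as np
def pts(name,im_d,uv,info=None):
    "world points from depth at pixels"
    i=info or cams.camera_info(name)
    uv=np.array(uv,float).reshape(-1,1,2)
    n=cv2.undistortPoints(uv,i["mtx"],i["dist_coeffs"]).reshape(-1,2)
    z=np.array([im_d[int(v),int(u)] for u,v in uv.reshape(-1,2)])
    c=np.c_[n*z[:,None],z]
    W=np.linalg.inv(i["world_to_cam"]); return c@W[:3,:3].T+W[:3,3]
def plane(name,uv,h):
    i=cams.camera_info(name)
    n=cv2.undistortPoints(np.array(uv,float).reshape(-1,1,2),i["mtx"],i["dist_coeffs"]).reshape(-1,2)
    W=np.linalg.inv(i["world_to_cam"]); r=np.c_[n,np.ones(len(n))]@W[:3,:3].T; o=W[:3,3]
    return o+r*((h-o[2])/r[:,2])[:,None]
def cloud(name,d):
    v,u=np.mgrid[0:420,0:560]; i=cams.camera_info(name)
    n=cv2.undistortPoints(np.stack([u,v],-1).reshape(-1,1,2).astype(float),i["mtx"],i["dist_coeffs"]).reshape(-1,2)
    z=d.reshape(-1); W=np.linalg.inv(i["world_to_cam"])
    P=(np.c_[n*z[:,None],z]@W[:3,:3].T+W[:3,3]).reshape(420,560,3); P[d==0]=np.nan; return P
E
python3 - <<'E'
from h import *
d=np.load("top0.npy");P=cloud("top",d)
for nm,uv in dict(hub=(250,226),post=(330,262),knob=(341,174),cambox=(125,218),c1=(210,202),c2=(227,183),c3=(250,178),c4=(273,185),c5=(290,202)).items(): print(nm,P[uv[1],uv[0]].round(3))
im=cv2.imread("pics/top0.png");cv2.imwrite("pics/topz.png",cv2.resize(im[150:310,110:370],None,fx=3,fy=3,interpolation=cv2.INTER_CUBIC))
im=cv2.imread("pics/side0.png");cv2.imwrite("pics/sidez.png",cv2.resize(im[80:340,180:400],None,fx=2.3,fy=2.3,interpolation=cv2.INTER_CUBIC))
# hub from flange pins: ellipse-free: hub disc centroid
ds=np.load("side0.npy");Q=cloud("side",ds)
for nm,R in (("top",P),("side",Q)):
    m=(R[...,2]>.075)&(R[...,2]<.3)&(abs(R[...,0]-.44)<.25)&(abs(R[...,1])<.3)
    n,l,s,c=cv2.connectedComponentsWithStats(m.astype(np.uint8))
    for k in range(1,n):
        if s[k,4]>12: 
            r=R[l==k]; print(nm,s[k,4],c[k].round(0),r.mean(0).round(3),r[:,2].max().round(3))
E
```

```text
hub [0.547 0.092 0.065]
post [ 0.48  -0.034  0.123]
knob [ 0.644 -0.076  0.033]
cambox [0.557 0.286 0.122]
c1 [0.591 0.161 0.064]
c2 [0.621 0.13  0.078]
c3 [0.625 0.089 0.093]
c4 [0.616 0.051 0.077]
c5 [0.585 0.023 0.079]
top 243 [250. 175.] [0.628 0.088 0.102] 0.123
top 278 [226. 183.] [0.62  0.131 0.079] 0.083
top 17 [274. 180.] [0.625 0.048 0.076] 0.079
top 54 [272. 187.] [0.612 0.053 0.077] 0.081
top 122 [290. 202.] [0.585 0.023 0.078] 0.081
top 1135 [132. 220.] [0.555 0.277 0.114] 0.125
top 144 [332. 263.] [ 0.479 -0.037  0.115] 0.125
side 910 [269. 116.] [0.559 0.271 0.107] 0.123
side 522 [324. 180.] [0.627 0.103 0.092] 0.12
side 18 [322. 206.] [0.616 0.06  0.077] 0.08
side 15 [320. 213.] [0.61  0.045 0.076] 0.078
side 103 [309. 226.] [0.587 0.022 0.077] 0.079
side 400 [239. 256.] [ 0.482 -0.043  0.105] 0.124
```

```bash
python3 -c "print(1)"
```

```text
1
```

View pics/topz.png

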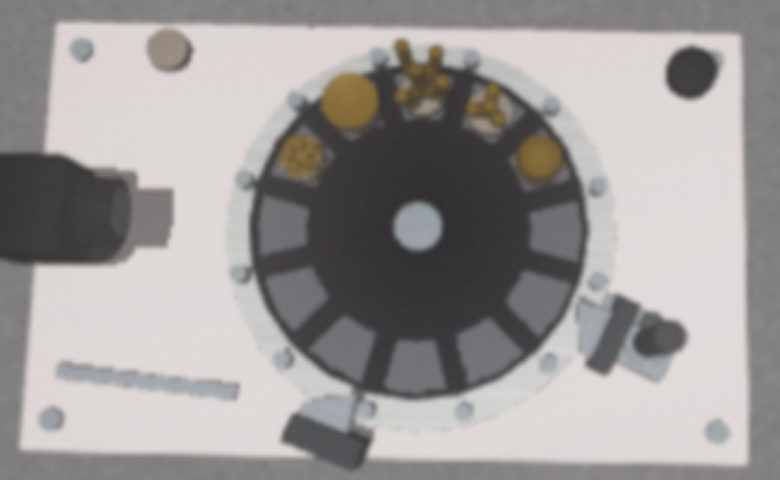

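View pics/sidez.png

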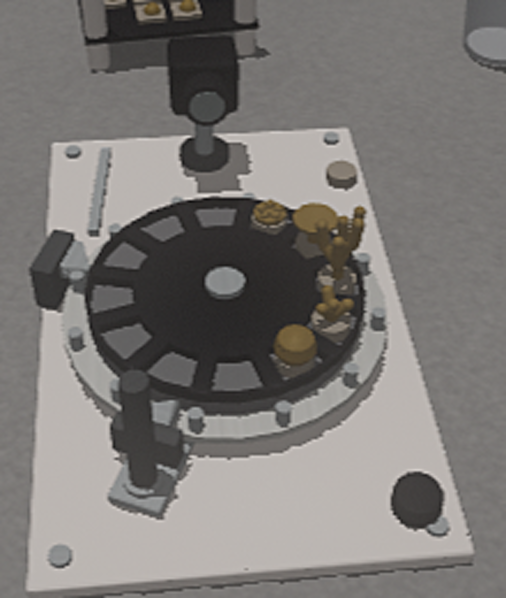

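```bash
python3 - <<'E'
from h import *
T=[]
for nm in("top","side"):
    d=np.load(nm+"0.npy");R=cloud(nm,d);im=cv2.imread(f"pics/{nm}0.png")
    m=(np.hypot(R[...,0]-.48,R[...,1]+.038)<.03)&(R[...,2]>.118); print(nm,"post top",R[m].mean(0).round(4),np.ptp(R[m],axis=0).round(3),m.sum())
    s=im.astype(int).min(2); m=(np.hypot(R[...,0]-.547,R[...,1]-.092)<.035)&(s>90)
    v,u=np.where(m);print(nm,"hub",R[m].mean(0).round(4),m.sum(),plane(nm,[[u.mean(),v.mean()]],R[m][:,2].mean()).round(4))
    ax=R[m].mean(0)
    # plug underside region of tall coral: pale pixels low
    r=R-ax
    m=(np.hypot(R[...,0]-.625,R[...,1]-.088)<.025)&(R[...,2]<.075)&(R[...,2]>.05)&(s>85); print("pale",m.sum(),R[m].mean(0).round(4) if m.any() else 0)
    c=(np.hypot(R[...,0]-.557,R[...,1]-.277)<.06)&(R[...,2]>.117); b=R[c].mean(0); print("cam",b, np.degrees(np.arctan2(b[1]-ax[1],b[0]-ax[0])))
E
```

```text
top post top [ 0.4797 -0.0388  0.1224] [0.016 0.017 0.007] 104
top hub [0.5494 0.0944 0.0621] 216 [[0.5494 0.0944 0.0621]]
pale 54 [0.6245 0.0894 0.0582]
cam [0.55767697 0.29671473 0.12185226] 87.65581529794578
side post top [ 0.4818 -0.0399  0.1213] [0.017 0.016 0.005] 128
side hub [0.5505 0.0944 0.0613] 167 [[0.5505 0.0943 0.0613]]
pale 49 [0.6309 0.088  0.0575]
cam [0.56053797 0.29454119 0.12078493] 87.13363583559861
```

```bash
python3 - <<'E'
from h import *
for nm,uvs in(("side",[(115,68),(125,100),(128,125)]),("top",[(20,400),(50,390)])):
    R=cloud(nm,np.load(nm+"0.npy"))
    for u,v in uvs: print(nm,u,v,R[v,u].round(3))
R=cloud("side",np.load("side0.npy"))
m=(R[...,2]>.14)&(R[...,0]<.9)&(R[...,1]<.65)&(R[...,0]>0)
n,l,s,c=cv2.connectedComponentsWithStats(m.astype(np.uint8))
for k in range(1,n):
    if s[k,4]>15: r=R[l==k];print(s[k],r.min(0).round(2),r.max(0).round(2))
E
```

```text
side 115 68 [0.275 0.437 0.134]
side 125 100 [0.279 0.423 0.071]
side 128 125 [0.271 0.421 0.013]
top 20 400 [0.285 0.443 0.107]
top 50 390 [0.286 0.426 0.057]
```

Call:
apply_moves([
  [1,-0.026,-0.03,0,4.5],
  [1,-0.052,-0.06,0,9],
  [1,-0.078,-0.09,0,13.5],
  [1,-0.104,-0.12,0,18],
  [1,-0.13,-0.15,0,22.5],
  [1,-0.156,-0.18,0,27],
  [1,-0.182,-0.21,0,31.5],
  [1,-0.208,-0.24,0,36],
  [1,-0.234,-0.27,0,40.5],
  [1,-0.26,-0.3,0,45],
  [1,-0.286,-0.33,0,49.5],
  [1,-0.312,-0.36,0,54],
], force=80)

```text
time_s: 1.3
eef_pos: [0.37, 0.1739, 0.2313]
tool_rot: [-180.0, -0.0, 110.9]
wrist_force: [1.3, 0.1, 0.1]
opening: 0.0856
```

```bash
cat > s.py <<'E'
from h import *
import sys
from scipy.spatial.transform import Rotation as Ro
def st(t=(.4808,-.0393)):
    o=manip.get_obs(); R=Ro.from_euler("xyz",o["tool_rot"],degrees=True).as_matrix()
    t=np.array([t[0],t[1],o["eef_pos"][2]])
    print(round(o["time_s"],2),o["eef_pos"].round(4),o["tool_rot"].round(2),"F",o["wrist_force"].round(1),"open",o["opening"].round(4))
    ph=np.arctan2(o["eef_pos"][1]-.0944,o["eef_pos"][0]-.55)
    print("to target in tool:",((t-o["eef_pos"])@R).round(4),"ydir",np.degrees(np.arctan2(R[1,1],R[0,1])).round(2),"lever if held",round((np.degrees(ph)%360-242.7)*np.pi/180,3), "j7",o["qpos"][6].round(1))
if __name__=="__main__": st()
E
python3 s.py
```

```text
Traceback (most recent call last):
  File "s.py", line 10, in <module>
    if __name__=="__main__": st()
                             ~~^^
  File "s.py", line 7, in st
    print(round(o["time_s"],2),o["eef_pos"].round(4),o["tool_rot"].round(2),"F",o["wrist_force"].round(1),"open",o["opening"].round(4))
                                                                                                                 ^^^^^^^^^^^^^^^^^^
AttributeError: 'float' object has no attribute 'round'
```

```bash
sed -i 's/o\["opening"\].round(4)/round(o["opening"],4)/' s.py; python3 s.py
```

```text
1.3 [0.37   0.1739 0.2313] [-1.8000e+02 -1.0000e-02  1.1088e+02] F [1.3 0.1 0.1] open 0.0856
to target in tool: [-2.387e-01  2.760e-02 -1.000e-04] ydir 20.88 lever if held -1.51 j7 -9.2
```

Call:
apply_moves([
  [1,-0.03,0.003,0,3.5],
  [1,-0.06,0.007,0,7],
  [1,-0.09,0.01,0,10.5],
  [1,-0.12,0.014,0,14],
  [1,-0.15,0.017,0,17.5],
  [1,-0.18,0.021,0,21],
  [1,-0.21,0.024,0,24.5],
  [1,-0.239,0.028,0,27.6],
  [1,-0.239,0.028,0,27.6],
  [1,-0.239,0.028,0,27.6],
])

```text
time_s: 2.3
eef_pos: [0.4815, -0.0377, 0.231]
tool_rot: [-179.9, 0.0, 83.4]
wrist_force: [0.3, 0.2, 0.7]
opening: 0.0852
```

```bash
python3 s.py; python3 - <<'E'
from h import *
im,d=cams.get_image("wrist");cv2.imwrite("pics/w1.png",im)
P=cloud("wrist",d);m=(np.hypot(P[...,0]-.48,P[...,1]+.038)<.03)&(P[...,2]>.115)&(P[...,2]<.135);print(P[m].mean(0),np.ptp(P[m],axis=0),m.sum())
E
```

```text
2.3 [ 0.4815 -0.0377  0.231 ] [-1.7995e+02  2.0000e-02  8.3400e+01] F [0.3 0.2 0.7] open 0.0852
to target in tool: [-0.0017 -0.0005  0.    ] ydir -6.6 lever if held -0.002 j7 2.5
[ 0.47928215 -0.03761323  0.12187746] [0.01748291 0.01767742 0.00914147] 423
```

View pics/w1.png

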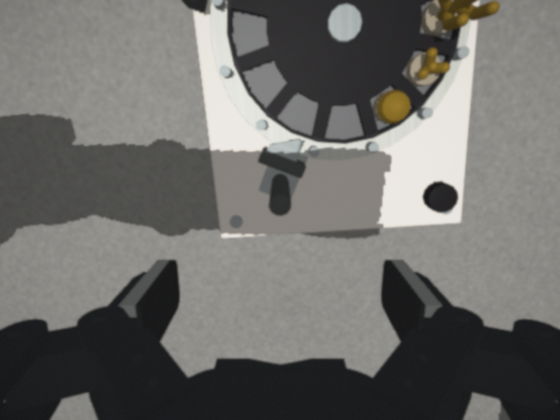

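The wrist view shows the post top at about (280, 195), midway between the fingers. The table is ahead of it and the low black knob is off to the right. I'll descend and grip.

Call:
apply_moves([
  [1,-0.001,0,0.02,0],
  [1,-0.001,0,0.05,0],
  [1,-0.001,0,0.08,0],
  [1,-0.001,0,0.11,0],
  [1,-0.001,0,0.135,0],
  [1,-0.001,0,0.15,0],
  [1,-0.001,0,0.15,0],
  [-0.4,-0.001,0,0.15,0],
  [-0.8,-0.001,0,0.15,0],
  [-1,-0.001,0,0.15,0],
  [-1,-0.001,0,0.15,0],
  [-1,-0.001,0,0.15,0],
], force=80)

```text
time_s: 3.55
eef_pos: [0.4817, -0.0383, 0.0819]
tool_rot: [180.0, -0.0, 83.5]
wrist_force: [-3.5, 1.3, 10.0]
opening: 0.0165
```

```bash
python3 s.py
```

```text
3.55 [ 0.4817 -0.0383  0.0819] [ 1.7998e+02 -3.0000e-02  8.3460e+01] F [-3.5  1.3 10. ] open 0.0165
to target in tool: [-0.0011 -0.0008 -0.    ] ydir -6.54 lever if held 0.001 j7 13.8
```

Call:
apply_moves([
  [-1,-0.0015,0.0042,0,0],
  [-1,-0.003,0.0085,0,0],
  [-1,-0.004,0.013,0,0],
  [-1,-0.005,0.017,0,0],
  [-1,-0.006,0.0215,0,0],
  [-1,-0.007,0.026,0,0],
  [-1,-0.008,0.0305,0,0],
  [-1,-0.0085,0.035,0,0],
  [-1,-0.009,0.0395,0,0],
  [-1,-0.0095,0.044,0,0],
  [-1,-0.0095,0.0485,0,0],
  [-1,-0.0095,0.053,0,0],
])

```text
time_s: 4.75
eef_pos: [0.5318, -0.0551, 0.0817]
tool_rot: [-179.9, 0.0, 83.3]
wrist_force: [-3.3, -2.9, 3.2]
opening: 0.0162
```

```bash
python3 s.py
```

```text
4.75 [ 0.5318 -0.0551  0.0817] [-1.7988e+02  3.0000e-02  8.3350e+01] F [-3.3 -2.9  3.2] open 0.0162
to target in tool: [ 0.0098 -0.0525  0.0001] ydir -6.65 lever if held 0.355 j7 15.6
```

Call:
apply_moves([
  [-1,0,0.0045,0,0],
  [-1,0,0.009,0,0],
  [-1,0.0005,0.0135,0,0],
  [-1,0.001,0.018,0,0],
  [-1,0.0015,0.0225,0,0],
  [-1,0.0025,0.027,0,0],
  [-1,0.003,0.031,0,0],
  [-1,0.004,0.0355,0,0],
  [-1,0.0055,0.04,0,0],
  [-1,0.0065,0.0445,0,0],
  [-1,0.008,0.049,0,0],
  [-1,0.01,0.054,0,0],
])

```text
time_s: 5.95
eef_pos: [0.5858, -0.0525, 0.0815]
tool_rot: [-179.8, 0.1, 83.4]
wrist_force: [-11.8, -6.1, 10.8]
opening: 0.0162
```

```bash
python3 s.py; python3 - <<'E'
from h import *
im,d=cams.get_image("side");cv2.imwrite("pics/s2.png",im)
E
```

```text
5.95 [ 0.5858 -0.0525  0.0815] [-1.798e+02  1.400e-01  8.338e+01] F [-11.8  -6.1  10.8] open 0.0162
to target in tool: [ 0.0011 -0.1059  0.0004] ydir -6.62 lever if held 0.716 j7 14.8
```

View pics/s2.png

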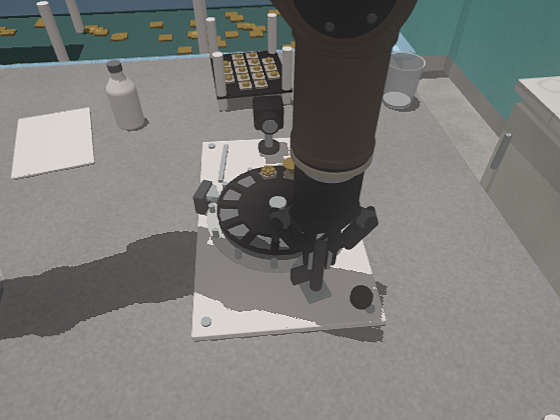

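The grip has held. The crust now sits at the camera, about (268, 172), which is one place on. Returning the lever home.

Call:
apply_moves([
  [-1,-0.0015,-0.0045,0,0],
  [-1,-0.003,-0.009,0,0],
  [-1,-0.0045,-0.0135,0,0],
  [-1,-0.0055,-0.018,0,0],
  [-1,-0.0065,-0.0225,0,0],
  [-1,-0.0075,-0.027,0,0],
  [-1,-0.0085,-0.0315,0,0],
  [-1,-0.009,-0.036,0,0],
  [-1,-0.0095,-0.0405,0,0],
  [-1,-0.01,-0.045,0,0],
  [-1,-0.01,-0.0495,0,0],
  [-1,-0.01,-0.054,0,0],
])

```text
time_s: 7.2
eef_pos: [0.5324, -0.0548, 0.0815]
tool_rot: [-180.0, 0.0, 83.4]
wrist_force: [-2.2, -6.3, 3.1]
opening: 0.0159
```

Call:
apply_moves([
  [-1,0,-0.0045,0,0],
  [-1,0,-0.009,0,0],
  [-1,0.0005,-0.0135,0,0],
  [-1,0.001,-0.018,0,0],
  [-1,0.0015,-0.0225,0,0],
  [-1,0.0025,-0.027,0,0],
  [-1,0.003,-0.031,0,0],
  [-1,0.004,-0.0355,0,0],
  [-1,0.0055,-0.04,0,0],
  [-1,0.0065,-0.0445,0,0],
  [-1,0.008,-0.049,0,0],
  [-1,0.0095,-0.053,0,0],
])

```text
time_s: 8.4
eef_pos: [0.4817, -0.0373, 0.0815]
tool_rot: [180.0, -0.1, 83.5]
wrist_force: [-8.0, 0.6, 15.0]
opening: 0.0159
```

```bash
python3 s.py; python3 - <<'E'
from h import *
im,d=cams.get_image("side");cv2.imwrite("pics/s3.png",im)
E
```

```text
8.4 [ 0.4817 -0.0373  0.0815] [ 1.7997e+02 -7.0000e-02  8.3500e+01] F [-8.   0.6 15. ] open 0.0159
to target in tool: [-0.0021 -0.0007 -0.    ] ydir -6.5 lever if held -0.002 j7 13.8
```

View pics/s3.png

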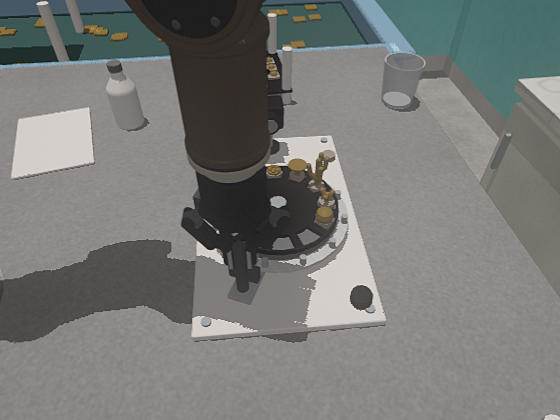

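The tall coral is now at about (318, 168), upright and one place further on, and the lever is home. Stroke 2.

Call:
apply_moves([
  [-1,-0.0015,0.0042,0,0],
  [-1,-0.003,0.0085,0,0],
  [-1,-0.004,0.013,0,0],
  [-1,-0.005,0.017,0,0],
  [-1,-0.006,0.0215,0,0],
  [-1,-0.007,0.026,0,0],
  [-1,-0.008,0.0305,0,0],
  [-1,-0.0085,0.035,0,0],
  [-1,-0.009,0.0395,0,0],
  [-1,-0.0095,0.044,0,0],
  [-1,-0.0095,0.0485,0,0],
  [-1,-0.0095,0.053,0,0],
])

```text
time_s: 9.65
eef_pos: [0.5309, -0.0541, 0.0811]
tool_rot: [-179.8, 0.0, 83.5]
wrist_force: [-8.7, -3.9, 10.0]
opening: 0.0162
```

Call:
apply_moves([
  [-1,0,0.0045,0,0],
  [-1,0,0.009,0,0],
  [-1,0.0005,0.0135,0,0],
  [-1,0.001,0.018,0,0],
  [-1,0.0015,0.0225,0,0],
  [-1,0.0025,0.027,0,0],
  [-1,0.003,0.031,0,0],
  [-1,0.004,0.0355,0,0],
  [-1,0.0055,0.04,0,0],
  [-1,0.0065,0.0445,0,0],
  [-1,0.008,0.049,0,0],
  [-1,0.01,0.054,0,0],
])

```text
time_s: 10.85
eef_pos: [0.5848, -0.0519, 0.0809]
tool_rot: [-179.7, 0.1, 83.5]
wrist_force: [-12.9, -9.1, 12.1]
opening: 0.0163
```

Call:
apply_moves([
  [-1,-0.0015,-0.0045,0,0],
  [-1,-0.003,-0.009,0,0],
  [-1,-0.0045,-0.0135,0,0],
  [-1,-0.0055,-0.018,0,0],
  [-1,-0.0065,-0.0225,0,0],
  [-1,-0.0075,-0.027,0,0],
  [-1,-0.0085,-0.0315,0,0],
  [-1,-0.009,-0.036,0,0],
  [-1,-0.0095,-0.0405,0,0],
  [-1,-0.01,-0.045,0,0],
  [-1,-0.01,-0.0495,0,0],
  [-1,-0.01,-0.054,0,0],
])

```text
time_s: 12.05
eef_pos: [0.5316, -0.0537, 0.081]
tool_rot: [-179.9, 0.0, 83.5]
wrist_force: [-2.8, -4.0, 0.4]
opening: 0.0162
```

Call:
apply_moves([
  [-1,0,-0.0045,0,0],
  [-1,0,-0.009,0,0],
  [-1,0.0005,-0.0135,0,0],
  [-1,0.001,-0.018,0,0],
  [-1,0.0015,-0.0225,0,0],
  [-1,0.0025,-0.027,0,0],
  [-1,0.003,-0.031,0,0],
  [-1,0.004,-0.0355,0,0],
  [-1,0.0055,-0.04,0,0],
  [-1,0.0065,-0.0445,0,0],
  [-1,0.008,-0.049,0,0],
  [-1,0.0095,-0.053,0,0],
])

```text
time_s: 13.25
eef_pos: [0.4814, -0.0387, 0.0812]
tool_rot: [180.0, 0.0, 83.4]
wrist_force: [0.9, -5.7, -9.1]
opening: 0.0158
```

```bash
python3 s.py; python3 - <<'E'
from h import *
im,d=cams.get_image("side");cv2.imwrite("pics/s4.png",im)
E
```

```text
13.25 [ 0.4814 -0.0387  0.0812] [1.7998e+02 3.0000e-02 8.3380e+01] F [ 0.9 -5.7 -9.1] open 0.0158
to target in tool: [-0.0006 -0.0005  0.    ] ydir -6.62 lever if held 0.001 j7 13.8
```

View pics/s4.png

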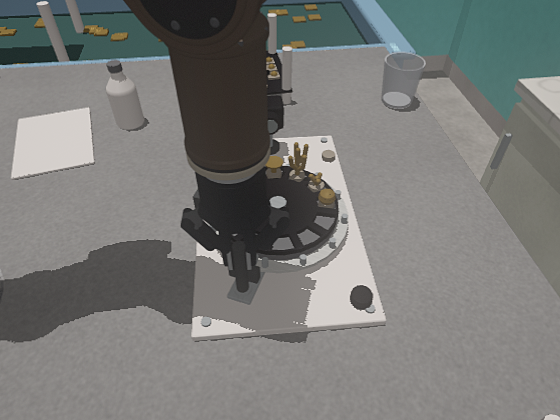

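The tall coral, at about (298, 160), is now next to the viewing place, where the plate sits at (273, 163). One more stroke, then release.

Call:
apply_moves([
  [-1,-0.0015,0.0042,0,0],
  [-1,-0.003,0.0085,0,0],
  [-1,-0.004,0.013,0,0],
  [-1,-0.005,0.017,0,0],
  [-1,-0.006,0.0215,0,0],
  [-1,-0.007,0.026,0,0],
  [-1,-0.008,0.0305,0,0],
  [-1,-0.0085,0.035,0,0],
  [-1,-0.009,0.0395,0,0],
  [-1,-0.0095,0.044,0,0],
  [-1,-0.0095,0.0485,0,0],
  [-1,-0.0095,0.053,0,0],
])

```text
time_s: 14.5
eef_pos: [0.5314, -0.0551, 0.0811]
tool_rot: [-179.8, 0.1, 83.5]
wrist_force: [-8.8, -8.0, 2.1]
opening: 0.016
```

Call:
apply_moves([
  [-1,0,0.0045,0,0],
  [-1,0,0.009,0,0],
  [-1,0.0005,0.0135,0,0],
  [-1,0.001,0.018,0,0],
  [-1,0.0015,0.0225,0,0],
  [-1,0.0025,0.027,0,0],
  [-1,0.003,0.031,0,0],
  [-1,0.004,0.0355,0,0],
  [-1,0.0055,0.04,0,0],
  [-1,0.0065,0.0445,0,0],
  [-1,0.008,0.049,0,0],
  [-1,0.01,0.054,0,0],
])

```text
time_s: 15.7
eef_pos: [0.5858, -0.0515, 0.081]
tool_rot: [-179.8, 0.1, 83.4]
wrist_force: [-0.8, -7.9, -3.5]
opening: 0.0161
```

Call:
apply_moves([
  [-1,-0.0015,-0.0045,0,0],
  [-1,-0.003,-0.009,0,0],
  [-1,-0.0045,-0.0135,0,0],
  [-1,-0.0055,-0.018,0,0],
  [-1,-0.0065,-0.0225,0,0],
  [-1,-0.0075,-0.027,0,0],
  [-1,-0.0085,-0.0315,0,0],
  [-1,-0.009,-0.036,0,0],
  [-1,-0.0095,-0.0405,0,0],
  [-1,-0.01,-0.045,0,0],
  [-1,-0.01,-0.0495,0,0],
  [-1,-0.01,-0.054,0,0],
])

```text
time_s: 16.9
eef_pos: [0.532, -0.0544, 0.0813]
tool_rot: [-179.9, 0.0, 83.5]
wrist_force: [-3.3, -4.4, -5.2]
opening: 0.0162
```

Call:
apply_moves([
  [-1,0,-0.0045,0,0],
  [-1,0,-0.009,0,0],
  [-1,0.0005,-0.0135,0,0],
  [-1,0.001,-0.018,0,0],
  [-1,0.0015,-0.0225,0,0],
  [-1,0.0025,-0.027,0,0],
  [-1,0.003,-0.031,0,0],
  [-1,0.004,-0.0355,0,0],
  [-1,0.0055,-0.04,0,0],
  [-1,0.0065,-0.0445,0,0],
  [-1,0.008,-0.049,0,0],
  [-1,0.0095,-0.053,0,0],
])

```text
time_s: 18.1
eef_pos: [0.4821, -0.038, 0.0815]
tool_rot: [179.9, -0.0, 83.4]
wrist_force: [2.9, -0.7, -6.9]
opening: 0.0162
```

```bash
python3 s.py; python3 - <<'E'
from h import *
im,d=cams.get_image("side");cv2.imwrite("pics/s5.png",im)
E
```

```text
18.1 [ 0.4821 -0.038   0.0815] [ 1.7991e+02 -2.0000e-02  8.3440e+01] F [ 2.9 -0.7 -6.9] open 0.0162
to target in tool: [-0.0015 -0.0011 -0.    ] ydir -6.56 lever if held 0.002 j7 13.8
```

View pics/s5.png

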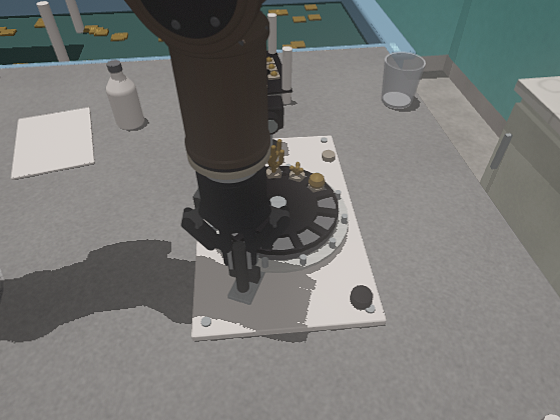

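The tall coral, partly hidden at about (277, 155), is in front of the camera. I'll open the gripper, lift off and back away.

Call:
apply_moves([
  [-0.5,0,0,0,0],
  [0,0,0,0,0],
  [0.5,0,0,0,0],
  [1,0,0,0,0],
  [1,0,0,0,0],
  [1,0,0,0,0],
  [1,0,0,-0.02,0],
  [1,0,0,-0.05,0],
  [1,0,0,-0.08,0],
  [1,0,0,-0.11,0],
  [1,0,0,-0.14,0],
  [1,0,0,-0.16,0],
])

```text
time_s: 19.35
eef_pos: [0.4821, -0.0386, 0.2433]
tool_rot: [179.9, -0.0, 83.4]
wrist_force: [0.0, 1.0, -0.3]
opening: 0.0853
```

Call:
apply_moves([
  [1,-0.03,0,0,0],
  [1,-0.06,0,0,0],
  [1,-0.09,0,0,0],
  [1,-0.12,0,0,0],
  [1,-0.15,0,0,0],
  [1,-0.18,0,0,0],
  [1,-0.21,0,0,0],
  [1,-0.24,0,0,0],
  [1,-0.24,0,0,0],
  [1,-0.24,0,0,0],
])

```text
time_s: 20.35
eef_pos: [0.4539, -0.2773, 0.2411]
tool_rot: [-180.0, -0.0, 83.3]
wrist_force: [0.4, 0.5, -0.0]
opening: 0.0856
```

```bash
python3 s.py; python3 - <<'E'
from h import *
for nm in("top","side"):
    im,d=cams.get_image(nm);cv2.imwrite(f"pics/{nm}9.png",im)
    R=cloud(nm,d);s=im.astype(int).min(2)
    m=(np.hypot(R[...,0]-.4808,R[...,1]+.0393)<.04)&(R[...,2]>.118); print("post",R[m].mean(0).round(4),m.sum())
    m=(np.hypot(R[...,0]-.554,R[...,1]-.174)<.03)&(R[...,2]>.09); print("coral",R[m].mean(0).round(4),R[m][:,2].max() if m.any() else 0,m.sum())
    m=(np.hypot(R[...,0]-.554,R[...,1]-.174)<.025)&(R[...,2]>.05)&(R[...,2]<.075)&(s>85); print("plug",R[m].mean(0).round(4),m.sum())
    cv2.imwrite(f"pics/{nm}9z.png",cv2.resize(im[150:310,110:370] if nm=="top" else im[80:340,180:400],None,fx=2.3,fy=2.3,interpolation=cv2.INTER_CUBIC))
E
```

```text
20.35 [ 0.4539 -0.2773  0.2411] [-1.7998e+02 -1.0000e-02  8.3350e+01] F [ 0.4  0.5 -0. ] open 0.0856
to target in tool: [ 0.2395 -0.0008  0.    ] ydir -6.65 lever if held 0.223 j7 35.0
post [ 0.4798 -0.0388  0.1225] 103
coral [0.5541 0.1748 0.1068] 0.12148312353369417 189
plug [0.5474 0.1745 0.0584] 82
post [nan nan nan] 0
coral [0.5574 0.1741 0.103 ] 0.11970977911818909 268
plug [0.5581 0.1692 0.0579] 103<stdin>:5: RuntimeWarning: Mean of empty slice.
  ret = um.true_divide(
```

View pics/top9z.png

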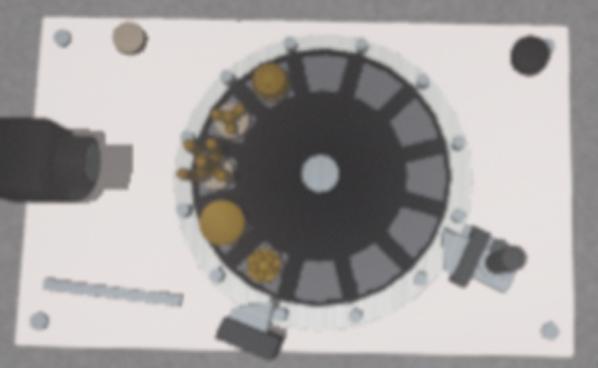

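View pics/side9z.png

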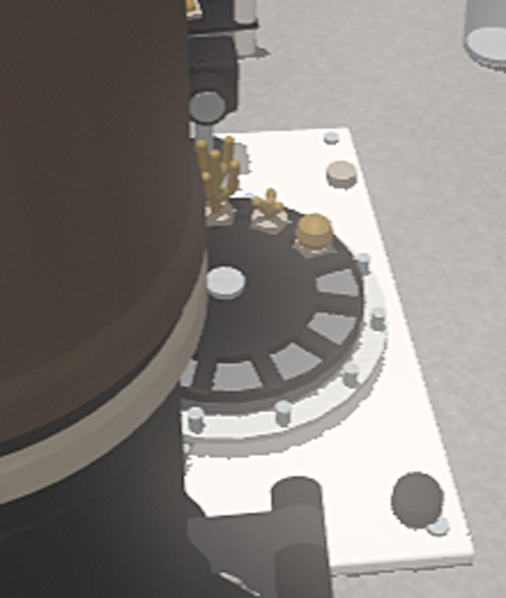

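The top view shows the tall coral upright in front of the lens, at about (554, 174) mm, and the post back at its home position. The side view agrees on the coral, but the arm hides the post there.

```bash
python3 -c "
from cell import manip
print(manip.job_done())"
```

```text
the job is handed in; nothing more can be done
None
```

I gripped the lever post and worked three full strokes (lever to about 0.72 rad and back to 0 each time). The tall coral started three places clockwise of the viewing place and now stands in front of the inspection camera. I then released the post, backed the gripper clear and handed the job in at about 20.5 s.

**Coral position:** the top view puts the coral at about (0.554, 0.175) and the side view at (0.557, 0.174). The expected viewing place is about (0.554, 0.174). The plug estimates differ by up to about 8 mm because the branches hide part of it, but they are still within the 15 mm limit.

**Coral upright:** its top measures about 0.12 m high and it looks upright in both views.

**Lever:** the top view shows the post within 1 mm of its original home position. In the last side picture the arm hid the post, so that view could not confirm it.

**Contact:** the wrist force was near zero once the gripper was clear. I saw no sign of touching the turntable or the coral.

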